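# Spring a new paper roll into its counter-top holder

## Task

Put the fresh roll of baking paper, which is already on its sprung spindle, into the empty roll holder: take the roll round its paper, set the spindle's sprung end into one of the holder's end cups, push it in against its spring until the other end clears the rim of the other cup, swing the roll down level and let the spring push that end home. Work gently, without leaning hard on the thin cheeks; leave the roll hanging in both cups, and do not disturb the things standing around.

Things in the scene. Friction and masses are not known exactly. Their poses are not given: they have to be found in the camera images.
- roll: Sprung spindle, 206 mm tip to tip, carrying a white roll of baking paper (46 mm across, 124 mm long, grip it there); 0.25 kg. Hexagonal end discs (50 mm across flats, 4 mm thick, 148 mm between) keep it from rolling; axis 25 mm up as it lies. Origin: on the axis midway between the discs; own y axis along it to the sprung end (steel plunger, longer); plain end at -y.
- spring_tip (a point): Centre of the end face of the spindle's sprung end: a steel plunger 12 mm thick with a rounded edge, 36 mm long beyond its disc; 114 mm from the roll's origin when free. It slides up to 15 mm into the spindle against a spring: 4 N to start, then 600 N/m (7 N at 5 mm, 12 N at 13 mm, 13 N at 15 mm), then a hard stop.
- plain_tip (a point): Centre of the end face of the plain end: a fixed white stub 12 mm thick, 14 mm long beyond its disc, 92 mm from the roll's origin. To pass a cup's rim with the other tip on its cup's floor the plunger must be in by 13 mm or more. The paper is loose on the spindle: it stands up to 12 mm off its middle and slides (about 1 N) until an end meets a disc, so the hand travels farther than the spring.
- holder: Roll holder fixed to the counter. Wooden foot 245 x 100 mm, top 16 mm up; two upright steel cheeks 10 mm thick, 44 mm wide, with half-round tops of 22 mm radius about the roll axis (102 mm high). Open above, front and back but for a tear-off blade along the front, 37 mm high. Origin: centre of the underside; y along the roll axis. The cheeks stand 20 N from the roll, no more.
- cup_left (a point): Centre of the floor of the left (+y) end cup, 80 mm above the counter, 100.5 mm from the holder's middle. A cup is a cone on the cheek's inner face, its floor the cheek itself: 8 mm deep, 17 mm wide inside at the floor, 22 mm at the rim, 29 mm outside. Either end of the spindle may go in it.
- cup_right (a point): Centre of the floor of the right (-y) end cup, like the left one and facing it. The two cup floors are 201 mm apart, so a roll in place keeps its spring pressed by 5 mm; the two rims are 185 mm apart.
- mug: Blue-grey stoneware mug, 84 mm wide, 94 mm high; a bystander. Origin at its foot.
- salt_jar: Glass jar with a white screw lid, 60 mm wide, 100 mm high; a bystander. Origin at its foot.
- matchbox: Small matchbox lying flat, 36 x 53 x 15 mm; a bystander.
- core: Empty cardboard core of the old roll, standing on end, 36 mm wide, 140 mm high; a bystander. Origin at its foot.

How it is judged (in metres and radians):
On the way:
1. The sprung tip stands in one of the cups and is pressed in by at least 9 mm ((distance between spring_tip and cup_left below 0.007 m or distance between spring_tip and cup_right below 0.007 m) and distance between spring_tip and plain_tip below 0.197 m), for 0.1 s.
At the end, for the whole second after the job is handed in: Each tip of the spindle is within 5 mm of the centre of the floor of a cup of its own, one end in each cup, and the roll hangs there at rest (slower than 20 mm/s), let go (((distance between spring_tip and cup_left below 0.005 m and distance between plain_tip and cup_right below 0.005 m) or (distance between spring_tip and cup_right below 0.005 m and distance between plain_tip and cup_left below 0.005 m)) and linear speed of roll below 0.02 m/s); the robot touches nothing.
It fails at once if The roll or its spindle presses on the holder with more than 20 N (contact force between roll and holder above 20 N).
It fails at once if The gripper or arm presses on the holder with more than 20 N (contact force between any of the fingers, the arm and holder above 20 N).
It fails at once if The mug, the jar, the matchbox or the empty core is moved by more than 30 mm (distance of any of mug, salt_jar, matchbox, core from where it was at the start of the episode above 0.03 m).
It also fails if it takes over 48 s, if anything falls off the work surface, if the arm or the gripper's body presses on something with over 40 N, if the wrist force passes 120 N, or if a joint passes its speed limit or range.

## Robot

A 6-joint arm with a two-finger parallel gripper is mounted at the origin on a cart in front of the work surface, level with it; the furniture and walls round the work are solid. World frame = base frame: x ahead of the robot, y to its left, z up, the work surface at z = 0. Lengths are in mm, angles in rad, forces in N, time in s.
With the tool pointing down it reaches from about 350 to 875 mm from the base axis. Payload 4.2 kg.
Tool frame: the origin (TCP) lies midway between the tips of the shut fingers; the grasp point (between the pads) lies 19 mm behind it; z points along the fingers, y is the line along which they close (so a half turn about z gives the same grasp; the last joint's range is limited). The gripper opens to 85 mm and grips with 20 to 120 N. Pads are 22 mm wide; open, the fingers measure 114 mm over their backs; the gripper's body (76 mm by 85 mm) begins 54 mm behind the grasp point. The pads swing forward as they close: fully open they stand 13 mm farther back than shut.
Start: joints at [1.593, 0.385, 0.008, 0, -1.194, -0.259], TCP at [146.589, 607.545, 231.312] pointing down, gripper open.
Joint ranges: [-3.14, 3.14], [-1.21, 2.06], [-1.07, 1.41], [-3.16, 2.05], [-2.99, -0.16], [-3.1, 3.1]. Speed limits (rad/s): [2.79, 2.79, 3.14, 3.14, 3.14, 3.14].

## Interface

Orientations are given as a unit quaternion [x, y, z, w].
In Python, from bench import read_state, get_image, job_done gives the robot as it stands.
- The arm moves only by the shell command python3 -m jog 'ROWS'. ROWS is JSON, a list of rows, each a list of 3 entries, a list of its own where there are three numbers: the shift along the world's x, y, z scaled (see below), then the turn, a rotation vector about the world's x, y, z scaled (see below), then the gripper's target within -1 to 1 (shut at 1, half-way at 0, fully open at -1). In form: [[[x, y, z], [wx, wy, wz], claw], ...]. A call has 1 to 20 rows; each row is the pose to reach, as a shift and turn from the pose commanded when the call began; what a row does not reach only later rows make up. The controller multiplies each number of a shift by 10 cm and each number of a turn by 120 degrees. A row lasts 1/10 s, in which the tool goes at most 50 mm and 8.59 degrees, less where a joint would pass 70% of its speed; a pose out of reach is approached as far as the arm can. A call with a number of a shift or a turn outside -1 to 1 is refused whole. A call with a gripper value outside its range is refused whole. The fingers move at their own pace and stop on an object; the grip force is fixed at half the most. Time passes only in rows, so rows that repeat a pose let the fingers close. It gives the time, the measured TCP pose, the force, the opening and the grip force at its end, in the units of the state.
- read_state(): the state, without advancing time (a new reading comes with each control period).
- get_image(name): name is "side" or "top"; returns a dict with "frame" (384x512x3 uint8, red, green, blue), "range_z" (384x512 float32, mm along the optical axis (not along the pixel's ray), 0 where there is no reading), "fx", "fy", "cx", "cy" (pixels), "distortion" ([k1, k2, p1, p2, k3] as OpenCV has them; the pictures are not rectified), "R" (3x3) and "t" (3): a world point X has camera coordinates R X + t. Camera axes: x right, y down, z forward; pixel columns grow to the right and rows downward; lengths in mm; the calibration is good to about 2 mm. A picture is of the moment at which its call begins.
- job_done(): hands the job in; it is judged then, once.
The state is a dict: "clock": time; "joints": joint angles; "joint_vel": joint speeds; "joint_efforts": joint torques, N m; "position": TCP position; "ee_rot": TCP orientation; "contact_force": force on the tool from outside, world axes, zero at the start; "wrist_torque": the same for the moment, N m; "gripper_width": finger opening in mm; "grasp_force": force on a finger pad.
Only numpy, scipy, OpenCV 4.12 (cv2) and the standard library are available. Lean on these libraries where they do the work, as an engineer would, in place of code of your own. Each camera call takes 0.05 s, during which the arm holds its last target. There are 200 camera calls.

## Working session

There is one attempt and no reset: what is moved stays moved. The work goes in short steps, Python scripts to look and compute and a shell command to move; the robot and the scene stay as the last step left them, time stands still between calls to the robot, and variables do not carry over. Pictures are saved under pics/ and viewed, at most 12 in all, crops included, and the job is handed in when it is done.

```bash
mkdir -p pics; ls
cat > h.py <<'E'
import numpy as np, cv2
from bench import read_state, get_image
def snap(n,f):
    d=get_image(n); np.savez(f'pics/{f}.npz',**{k:np.array(v) for k,v in d.items()})
    cv2.imwrite(f'pics/{f}.png',d['frame'][:,:,::-1]); return d
def load(f): return dict(np.load(f'pics/{f}.npz'))
def ray(d,uv):
    K=np.array([[d['fx'],0,d['cx']],[0,d['fy'],d['cy']],[0,0,1]],float)
    p=cv2.undistortPoints(np.array(uv,float).reshape(-1,1,2),K,np.array(d['distortion'],float)).reshape(-1,2)
    R=np.array(d['R']);t=np.array(d['t'])
    return -R.T@t,np.c_[p,np.ones(len(p))]@R
def atz(d,uv,z):
    c,r=ray(d,uv); return c+r*((np.array(z)-c[2])/r[:,2])[:,None]
def cloud(d):
    v,u=np.mgrid[0:384,0:512]; c,r=ray(d,np.c_[u.ravel(),v.ravel()])
    return (c+r*np.array(d['range_z']).reshape(-1,1)).reshape(384,512,3)
def crop(f,x0,y0,x1,y1,s,out):
    im=cv2.imread(f'pics/{f}.png')[y0:y1,x0:x1]; cv2.imwrite(f'pics/{out}.png',cv2.resize(im,None,fx=s,fy=s,interpolation=cv2.INTER_CUBIC))
E
python3 - <<'E'
from h import *
import cv2
a=snap('top','t0');b=snap('side','s0')
for d in(a,b): print(-np.array(d['R']).T@d['t'],d['fx'])
print(read_state())
cv2.imwrite('pics/both.png',cv2.resize(np.vstack([a['frame'],b['frame']])[:,:,::-1],(400,600)))
E
```

```text
pics
[ 405.72232519  -41.30875263 1661.40965965] 473.0459708826061
[607.59121265 890.69195535 627.49543115] 423.8237812217996
{'clock': 0.1, 'joints': array([ 1.59265717e+00,  3.85471174e-01,  6.77959687e-03, -4.10623532e-04,
       -1.19398885e+00, -2.58629346e-01]), 'joint_vel': array([-0.00229825, -0.00382525,  0.00393012,  0.00102914, -0.00055949,
        0.00133481]), 'joint_efforts': array([-6.55597923e-04, -3.93323457e+01,  1.88926739e+01,  4.19794098e+00,
       -2.63324713e-03,  1.53010554e-06]), 'position': array([146.45116861, 607.07633101, 230.34640002]), 'ee_rot': array([ 9.92991359e-01, -1.18183062e-01, -5.72780628e-05,  9.59474959e-04]), 'contact_force': array([ 0.46074773, -0.69886527, -0.06010294]), 'wrist_torque': array([ 0.04115901, -0.02444566,  0.01845576]), 'grasp_force': 0.0, 'gripper_width': 85.7019790804641}
```

View pics/t0.png

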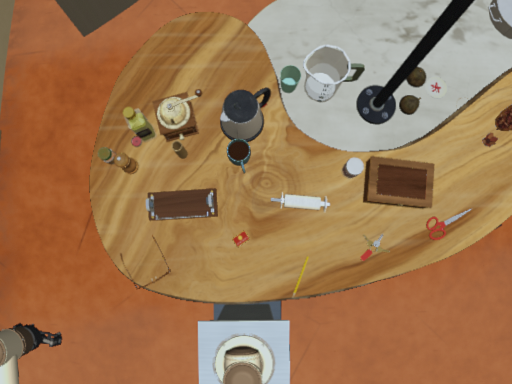

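View pics/s0.png

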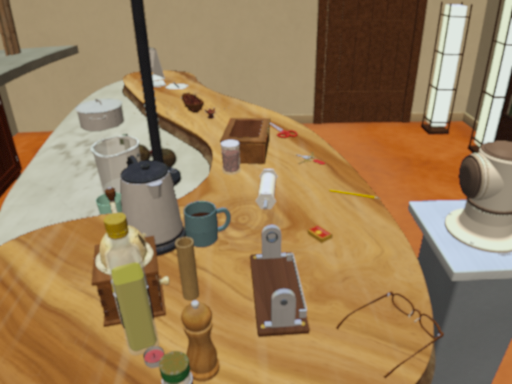

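The top view has the holder at about (182,205), with its cheeks at about (150,206) and (213,203). The roll is at about (305,202), with its thin plunger pointing left at about (274,200). The core is at (179,149), the mug at (238,152), the jar at (353,167) and the matchbox at (240,239). The side view agrees.

Run:
```python
from h import *
crop('t0',135,175,335,230,4,'c1')
d=load('t0');P=cloud(d)
def st(m,n):
    q=P[m]; print(n,len(q),q.mean(0).round(1),q.min(0).round(1),q.max(0).round(1))
x,y,z=P[...,0],P[...,1],P[...,2]
u=np.mgrid[0:384,0:512]
H=(u[1]>140)&(u[1]<225)&(u[0]>180)&(u[0]<228)
st(H&(abs(z-16)<6),'foot'); 
for nm,lo,hi in(('L',140,175),('R',195,225)):
    st(H&(z>70)&(z<130)&(u[1]>lo)&(u[1]<hi),nm)
Rm=(u[1]>265)&(u[1]<335)&(u[0]>185)&(u[0]<220)
m=Rm&(z>28)&(z<70); st(m,'roll')
q=P[m][:,:2];c=q.mean(0);w=np.linalg.svd(q-c)[2][0];s=(q-c)@w;print(w,s.min(),s.max())
m=H&(abs(z-16)<6); print(cv2.minAreaRect(P[m][:,:2].astype(np.float32)))
```

```text
foot 1495 [557.6 206.5  15.4] [484.3  84.6  10. ] [628.  330.1  22. ]
L 76 [550.  310.   90.9] [529.1 299.   70.1] [572.7 318.8 105.8]
R 69 [562.7 105.1  92.7] [542.7  95.8  76.7] [583.6 116.  108.2]
roll 548 [ 558.  -210.2   41.6] [ 524.9 -305.    28.1] [ 593.5 -104.1   58.1]
[-0.09354924 -0.99561465] -106.7767547751457 94.91585470423891
((556.4267578125, 207.73684692382812), (140.0066680908203, 245.0647735595703), 1.6472545862197876)
```

View pics/c1.png

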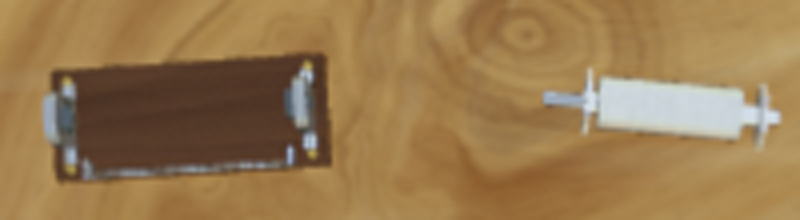

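The enlarged top view has foot corners at crop pixels (52,72), (327,54), (330,165) and (58,181). The plunger tip is at (545,99) and the plain tip at (779,117). The discs are at x≈589 and x≈763, with the paper from 600 to 743.

Run:
```python
from h import *
d=load('t0')
f=lambda p:np.array(p)/4+[135,175]-0.375
c=atz(d,f([[52,72],[327,54],[330,165],[58,181]]),16);print('foot',c.round(1),c.mean(0),[np.linalg.norm(c[i]-c[i-1]).round(1) for i in range(4)])
for a,b in((0,1),(3,2)): v=c[a]-c[b];print(np.degrees(np.arctan2(-v[0],v[1])))
r=atz(d,f([[545,99],[779,117],[589,101],[763,116],[600,102],[743,109]]),25);print('roll',r.round(1),np.linalg.norm(r[0]-r[1]))
v=r[0]-r[1];print(np.degrees(np.arctan2(-v[0],v[1])))
crop('s0',240,160,320,340,4,'c2')
im=cv2.imread('pics/s0.png')
a=cv2.resize(im[215:340,240:320],None,fx=4.8,fy=4.8,interpolation=2);b=cv2.resize(im[160:220,240:300],None,fx=6,fy=6,interpolation=2)
o=np.zeros((600,800,3),np.uint8);o[:a.shape[0],:a.shape[1]]=a;o[:360,420:780]=b;cv2.imwrite('pics/c2.png',o)
```

```text
foot [[598.9 330.7  16. ]
 [611.7  86.4  16. ]
 [514.2  84.2  16. ]
 [502.4 324.3  16. ]] [556.82100276 206.39649164  16.        ] [np.float64(96.7), np.float64(244.7), np.float64(97.6), np.float64(240.4)]
2.997619752152548
2.801762422847541
roll [[ 568.7 -103.8   25. ]
 [ 550.1 -307.9   25. ]
 [ 566.5 -142.    25. ]
 [ 551.2 -293.9   25. ]
 [ 565.5 -151.6   25. ]
 [ 557.6 -276.5   25. ]] 204.98477734926223
-5.1994986482161165
```

View pics/c2.png

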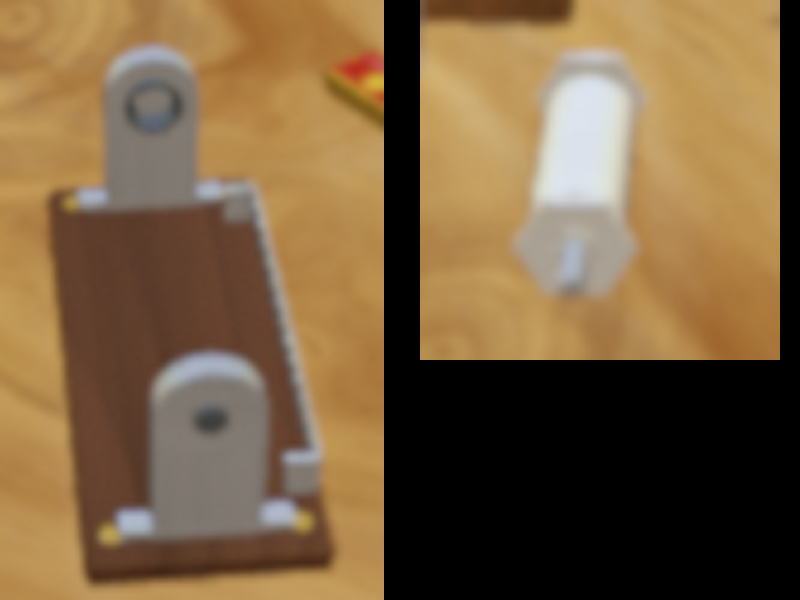

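The side crop shows the right cheek's cup rim at (153,104), centred on its cheek, and the left cheek's outer mark at (211,419). The blade is on the robot side. The roll's plunger face is at (572,288).

```bash
python3 - <<'E'
from h import *
d=load('s0')
f=lambda p:np.array(p)/4.8+[240,215]-0.4
print(atz(d,f([[153,104],[211,419]]),80).round(1))
# predicted
t=np.radians(2.9);a=np.array([-np.sin(t),np.cos(t)]);C=np.array([556.8,206.6])
print('rim R',C-92.5*a,'outer L',C+110.5*a)
c=atz(d,f([[50,192],[88,580],[332,550],[255,184]]),[16,16,16,37]);print('foot',c.round(1))
g=lambda p:(np.array(p)-[420,0])/6+[240,160]-0.42
print('tip',atz(d,g([[571,288]]),25), 'discfar',atz(d,g([[594,60]]),50))
# cheek top points from top view
d=load('t0');h=lambda p:np.array(p)/4+[135,175]-0.375
print('cheek L top edges',atz(d,h([[44,118],[57,117]]),102).round(1), 'R',atz(d,h([[303,104],[313,103]]),102).round(1))
E
python3 - <<'E'
import sys;sys.path.insert(0,'.')
E
```

```text
[[565.6 111.9  80. ]
 [554.6 320.2  80. ]]
rim R [561.47984696 114.21845946] outer L [551.20948012 316.95848897]
foot [[615.1  93.3  16. ]
 [602.7 340.2  16. ]
 [506.5 328.5  16. ]
 [517.5 118.8  37. ]]
tip [[ 572.57860257 -103.4465762    25.        ]] discfar [[ 553.18305805 -288.13330906   50.        ]]
cheek L top edges [[550.2 317.6 102. ]
 [550.9 306.6 102. ]] R [[559.4  99.8 102. ]
 [560.2  91.5 102. ]]
```

```bash
python3 -m jog '[[[0.6,-1,0],[0,0,-0.34],-1],[[0.6,-1,0],[0,0,-0.34],-1],[[0.6,-1,0],[0,0,-0.34],-1],[[0.6,-1,0],[0,0,-0.34],-1],[[0.6,-1,0],[0,0,-0.34],-1]]' && python3 -m jog '[[[0.6,-1,0],[0,0,-0.341],-1],[[0.6,-1,0],[0,0,-0.341],-1],[[0.6,-1,0],[0,0,-0.341],-1],[[0.6,-1,0],[0,0,-0.341],-1],[[0.6,-1,0],[0,0,-0.341],-1]]' && python3 -m jog '[[[0.6,-1,0],[0,0,0],-1],[[0.6,-1,0],[0,0,0],-1],[[0.6,-1,0],[0,0,0],-1]]'; python3 -c "
from h import *
s=read_state();print(s['joints'],s['position'],s['ee_rot'])"
```

```text
clock: 0.6
position: [207.0, 506.6, 231.2]
ee_rot: [0.888, -0.46, -0.0, 0.0]
contact_force: [0.2, -0.7, -0.3]
gripper_width: 85.3
grasp_force: 0.0
clock: 1.1
position: [266.9, 406.5, 231.2]
ee_rot: [-0.671, 0.741, 0.0, -0.0]
contact_force: [0.5, 0.2, 0.2]
gripper_width: 85.3
grasp_force: 0.0
clock: 1.4
position: [327.0, 304.3, 230.9]
ee_rot: [-0.673, 0.74, -0.0, -0.001]
contact_force: [-0.5, 0.5, -0.4]
gripper_width: 85.3
grasp_force: 0.0
[ 1.11503549e+00  7.76470472e-02 -4.03464794e-01 -3.67081245e-04
 -1.09163627e+00 -1.20956964e+00] [326.99872157 304.25787688 230.8522145 ] [-6.72843559e-01  7.39784135e-01 -2.07808816e-04 -9.67304276e-04]
```

```bash
for i in 1; do python3 -m jog '[[[0.47,-1,0],[0,0,0],-1],[[0.47,-1,0],[0,0,0],-1],[[0.47,-1,0],[0,0,0],-1]]' && python3 -m jog '[[[0.47,-1,0],[0,0,0],-1],[[0.47,-1,0],[0,0,0],-1],[[0.47,-1,0],[0,0,0],-1]]' && python3 -m jog '[[[0.47,-1,0],[0,0,0],-1],[[0.47,-1,0],[0,0,0],-1],[[0.47,-1,0],[0,0,0],-1]]' && python3 -m jog '[[[0.47,-1,-0.3],[0,0,0],-1],[[0.47,-1,-0.3],[0,0,0],-1],[[0.47,-1,-0.3],[0,0,0],-1]]' && python3 -m jog '[[[0.45,-1,-0.6],[0,0,0],-1],[[0.45,-1,-0.6],[0,0,0],-1],[[0.45,-1,-0.6],[0,0,0],-1]]' && python3 -m jog '[[[0,-0.18,-0.4],[0,0,0],-1],[[0,-0.18,-0.4],[0,0,0],-1],[[0,-0.18,-0.4],[0,0,0],-1]]'; done | grep -E "clock|pos|rot|force"; python3 -c "
from h import *
s=snap('side','s1');crop('s1',230,90,330,220,4,'c3')"
```

```text
clock: 1.7
position: [373.9, 203.9, 231.0]
ee_rot: [-0.672, 0.74, -0.0, -0.001]
contact_force: [0.8, 0.1, -0.0]
grasp_force: 0.0
clock: 2.0
position: [421.2, 104.6, 231.0]
ee_rot: [-0.672, 0.74, 0.0, -0.001]
contact_force: [0.3, 0.5, -0.3]
grasp_force: 0.0
clock: 2.3
position: [468.7, 5.0, 230.9]
ee_rot: [-0.672, 0.74, -0.0, -0.0]
contact_force: [-0.9, -0.4, 0.3]
grasp_force: 0.0
clock: 2.6
position: [515.1, -94.4, 199.2]
ee_rot: [-0.673, 0.74, 0.001, -0.001]
contact_force: [0.2, 0.2, 0.3]
grasp_force: 0.0
clock: 2.9
position: [559.7, -193.4, 138.6]
ee_rot: [-0.673, 0.739, 0.001, -0.001]
contact_force: [0.1, 0.9, -0.1]
grasp_force: 0.0
clock: 3.2
position: [559.5, -209.7, 100.7]
ee_rot: [-0.674, 0.739, 0.001, -0.001]
contact_force: [1.2, 0.6, 0.2]
grasp_force: 0.0
```

View pics/c3.png

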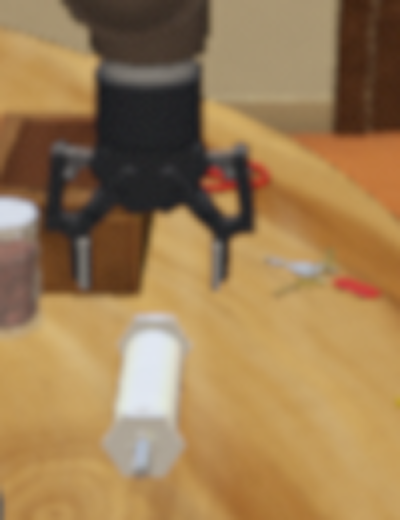

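The side crop shows the fingers at x≈82 and x≈218 straddling the roll at x≈152, with the jar clear. I'll go down and grip.

```bash
python3 -m jog '[[[0,-0.02,-0.3],[0,0,0],-1],[[0,-0.02,-0.6],[0,0,0],-1],[[0,-0.02,-0.8],[0,0,0],-1],[[0,-0.02,-0.95],[0,0,0],-1],[[0,-0.02,-0.95],[0,0,0],-1],[[0,-0.02,-0.95],[0,0,0],1],[[0,-0.02,-0.95],[0,0,0],1],[[0,-0.02,-0.95],[0,0,0],1],[[0,-0.02,-0.95],[0,0,0],1],[[0,-0.02,-0.95],[0,0,0],1],[[0,-0.02,-0.95],[0,0,0],1],[[0,-0.02,-0.95],[0,0,0],1],[[0,-0.02,-0.95],[0,0,0],1],[[0,-0.02,-0.95],[0,0,0],1],[[0,-0.02,-0.95],[0,0,0],1]]'
```

```text
clock: 4.75
position: [560.9, -212.7, 8.4]
ee_rot: [-0.674, 0.739, -0.001, 0.001]
contact_force: [-0.3, 1.1, 6.3]
gripper_width: 44.5
grasp_force: 60.5
```

```bash
(python3 -m jog '[[[0,0,0.2],[0,0,0],1],[[0,0,0.4],[0,0,0],1],[[0,0,0.7],[0,0,0],1],[[0,0,1],[0,0,0.034],1],[[0,0,1],[0,0,0.068],1]]' && python3 -m jog '[[[0,0.3,0.4],[0,0,0],1],[[0,0.7,0.4],[0,0,0],1],[[0,1,0.4],[0,0,0],1]]' && python3 -m jog '[[[0,0.4,0],[-0.036,-0.002,0],1],[[0,0.8,0],[-0.072,-0.004,0],1],[[0,1,0],[-0.108,-0.005,0],1],[[0,1,0],[-0.142,-0.007,0],1]]' && python3 -m jog '[[[0,0.4,0],[0,0,0],1],[[0,0.8,0],[0,0,0],1],[[0,1,0],[0,0,0],1]]' && python3 -m jog '[[[0,0.3,0],[0,0,0],1],[[0,0.6,0],[0,0,0],1],[[0,0.7,0],[0,0,0],1],[[0,0.7,0],[0,0,0],1]]') ; python3 -c "
from h import *
s=snap('side','s2');t=snap('top','t2')
im=cv2.imread('pics/s2.png');a=cv2.resize(im[150:340,230:330],None,fx=3.1,fy=3.1,interpolation=2)
b=cv2.resize(cv2.imread('pics/t2.png')[170:240,135:255],None,fx=4,fy=4,interpolation=2)
o=np.zeros((600,800,3),np.uint8);o[:a.shape[0],:a.shape[1]]=a;o[:280,320:800]=b;cv2.imwrite('pics/c4.png',o)
print(read_state()['position'],read_state()['ee_rot'])"
```

```text
clock: 5.25
position: [562.3, -213.1, 111.2]
ee_rot: [0.726, -0.688, 0.004, -0.002]
contact_force: [0.1, -1.1, -2.9]
gripper_width: 44.2
grasp_force: 62.4
clock: 5.55
position: [559.5, -111.0, 147.5]
ee_rot: [0.724, -0.689, 0.0, -0.001]
contact_force: [0.2, -0.5, -3.1]
gripper_width: 44.7
grasp_force: 62.7
clock: 5.95
position: [559.7, -9.6, 146.5]
ee_rot: [0.718, -0.68, 0.109, 0.102]
contact_force: [0.4, -0.3, -2.6]
gripper_width: 44.6
grasp_force: 62.5
clock: 6.25
position: [559.6, 90.3, 146.2]
ee_rot: [0.717, -0.681, 0.107, 0.102]
contact_force: [0.0, -0.5, -3.1]
gripper_width: 43.9
grasp_force: 62.5
clock: 6.65
position: [559.3, 158.7, 145.9]
ee_rot: [0.717, -0.681, 0.107, 0.102]
contact_force: [0.2, -0.4, -2.6]
gripper_width: 44.5
grasp_force: 62.5
[558.94887877 156.70534315 145.96594942] [ 0.71637421 -0.68171597  0.10705964  0.10300273]
```

View pics/c4.png

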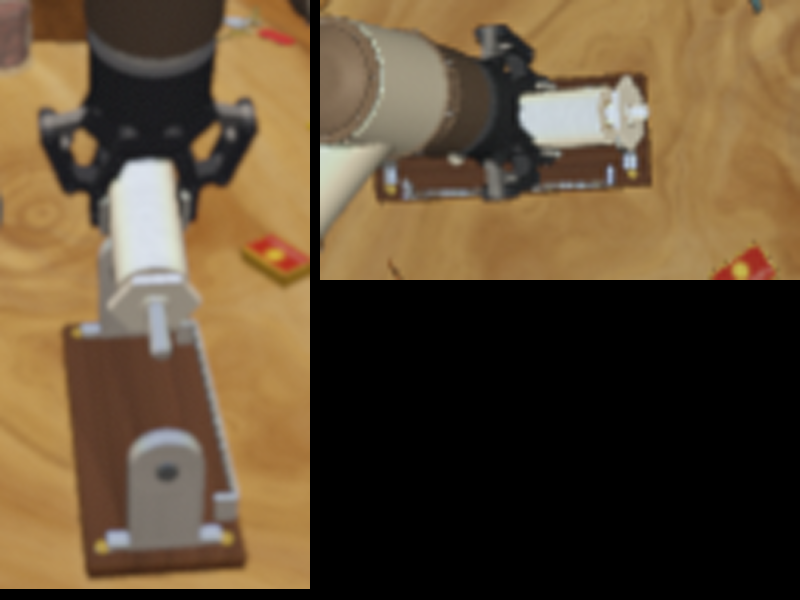

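The side crop has the plunger tip at (161,352) and the left cheek's mark at (168,470), with the paper close to the sprung disc. In the top crop the plain tip is at about (645,112), beyond the right cheek and above it.

```bash
cat > m.py <<'E'
from h import *
from scipy.spatial.transform import Rotation as Rn
from scipy.optimize import least_squares
def solve(fs,ft,tip,plain,s):
    T=np.array(s['position']);R=Rn.from_quat(s['ee_rot']).as_matrix()
    ax=-R[:,0] if R[1,0]<0 else R[:,0]; up=-R[:,2]
    cs,rs=ray(load(fs),[tip]); ct,rt=ray(load(ft),[plain])
    def dist(p,c,r): r=r/np.linalg.norm(r); v=p-c; return v-r*(v@r)
    f=lambda q:np.r_[dist(T+q[0]*ax+q[1]*up+q[2]*R[:,1]+114*ax,cs,rs[0]),dist(T+q[0]*ax+q[1]*up+q[2]*R[:,1]-92*ax,ct,rt[0])]
    r=least_squares(f,[-5,17,0]); q=r.x
    o=T+q[0]*ax+q[1]*up+q[2]*R[:,1]
    print('slide,height,lat',q.round(1),'res',r.fun.round(1));print('axis',ax.round(4),'tip',(o+114*ax).round(1),'plain',(o-92*ax).round(1))
    # nominal with height 16.6
    for z in (o[2]+114*ax[2],): print('side ray at tip z',atz(load(fs),[tip],z).round(1))
    print('side predicted tip (slide 0-4.5,h16.6)',(T+109.5*ax+16.6*up).round(1))
E
python3 - <<'E'
from m import *
s=read_state()
solve('s2','t2',(230+161/3.1-.3,150+352/3.1-.3),(135+325/4-.4,170+112/4-.4),s)
print(atz(load('s2'),[(230+168/3.1-.3,150+470/3.1-.3)],80))
print(s['contact_force'],s['clock'])
E
```

```text
slide,height,lat [ 0.1 18.   0.5] res [-2.5  0.4 -0.2  2.5 -0.4  0.2]
axis [-0.0476  0.9547 -0.2938] tip [552.7 270.9 129.6] plain [562.5  74.2 190.1]
side ray at tip z [[555.2 270.2 129.6]]
side predicted tip (slide 0-4.5,h16.6) [553.5 266.1 129.7]
[[553.86860558 318.68297369  80.        ]]
[ 0.18729644 -1.173345   -3.32869851] 6.75
```

```bash
python3 -m jog '[[[0,0,-0.2],[0,0,0],1],[[0,0,-0.4],[0,0,0],1],[[0,0.05,-0.5],[0,0,0],1],[[0,0.15,-0.5],[0,0,0],1],[[0,0.2,-0.5],[0,0,0],1],[[0,0.2,-0.5],[0,0,0],1]]'; python3 -c "
from h import *
s=snap('side','s3');t=snap('top','t3')
im=cv2.imread('pics/s3.png');a=cv2.resize(im[200:340,240:320],None,fx=4.2,fy=4.2,interpolation=2)
b=cv2.resize(cv2.imread('pics/t3.png')[170:240,135:240],None,fx=4,fy=4,interpolation=2)
o=np.zeros((600,800,3),np.uint8);o[:a.shape[0],:a.shape[1]]=a;o[:280,340:760]=b;cv2.imwrite('pics/c5.png',o)
print(read_state()['position'],read_state()['ee_rot'],read_state()['contact_force'])"
```

```text
clock: 7.35
position: [560.6, 179.0, 97.4]
ee_rot: [0.717, -0.681, 0.108, 0.101]
contact_force: [0.5, 0.8, -3.1]
gripper_width: 44.6
grasp_force: 62.6
[559.94213358 178.12930167  97.15479792] [ 0.71671691 -0.68150194  0.10753567  0.10152855] [-0.39876821  0.72659669 -3.28293754]
```

View pics/c5.png

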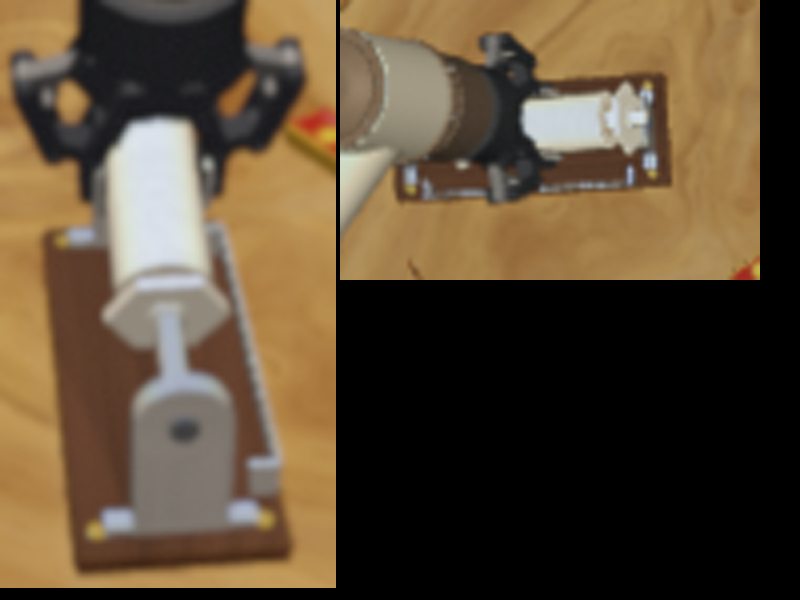

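In the side crop the plunger runs down behind the left cheek, in line with the cup mark at (184,430). In the top crop the plain stub is just over the right cheek at (638,118). Feeding in.

```bash
(python3 -m jog '[[[0,0.03,-0.01],[0,0,0],1],[[0,0.06,-0.01],[0,0,0],1],[[0,0.1,-0.01],[0,0,0],1],[[0,0.1,-0.01],[0,0,0],1]]'; python3 -m jog '[[[0,0.02,0],[0,0,0],1],[[0,0.04,0],[0,0,0],1],[[0,0.04,0],[0,0,0],1]]'; python3 -m jog '[[[0,0.02,0],[0,0,0],1],[[0,0.04,0],[0,0,0],1],[[0,0.04,0],[0,0,0],1]]') | grep -E 'pos|contact'
```

```text
position: [559.8, 188.2, 95.4]
contact_force: [1.0, -0.1, -2.2]
position: [559.7, 191.8, 95.3]
contact_force: [-1.2, 1.6, -2.6]
position: [559.6, 195.6, 95.3]
contact_force: [-0.3, 0.4, -2.3]
```

```bash
(python3 -m jog '[[[0,0.02,0],[0,0,0],1],[[0,0.03,0],[0,0,0],1],[[0,0.03,0],[0,0,0],1]]'; python3 -m jog '[[[0,0.02,0],[0,0,0],1],[[0,0.03,0],[0,0,0],1],[[0,0.03,0],[0,0,0],1]]') | grep -E 'pos|contact'
python3 -c "
from h import *
s=snap('side','s4');t=snap('top','t4')
im=cv2.imread('pics/s4.png');a=cv2.resize(im[200:340,240:320],None,fx=4.2,fy=4.2,interpolation=2)
b=cv2.resize(cv2.imread('pics/t4.png')[180:225,165:222],None,fx=8,fy=8,interpolation=2)
o=np.zeros((600,800,3),np.uint8);o[:a.shape[0],:a.shape[1]]=a;o[:360,340:796]=b;cv2.imwrite('pics/c6.png',o)
s=read_state();print(s['position'],s['contact_force'],s['wrist_torque'])"
```

```text
position: [559.4, 198.4, 95.2]
contact_force: [-0.1, -1.0, -3.2]
position: [559.4, 201.5, 95.1]
contact_force: [-0.9, -1.5, -3.5]
[559.42503233 201.4659758   95.13974554] [-0.80486577 -1.94375122 -3.54244172] [0.39333341 0.08837531 0.02734649]
```

View pics/c6.png

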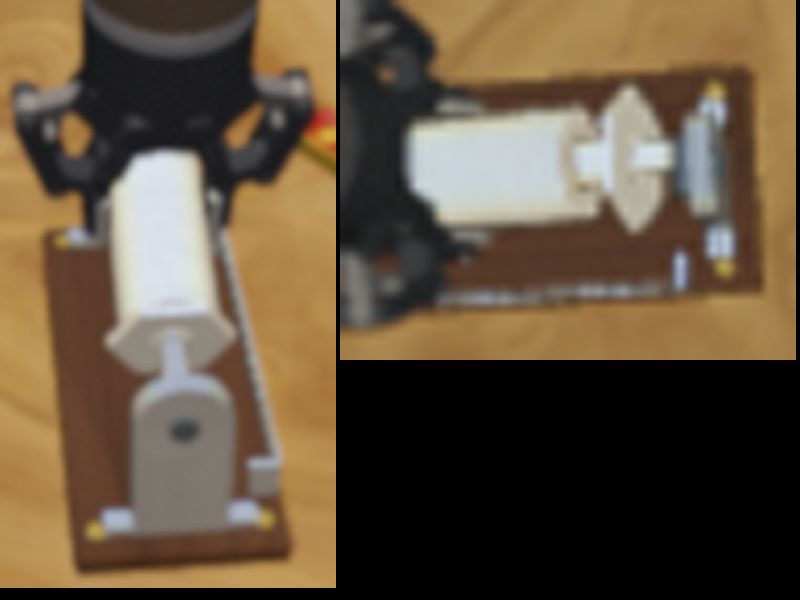

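The side crop shows the paper against the sprung disc and the plunger going into the left cup. In the top crop the plain tip at (672,155) has not cleared the right cheek's inner side by much, and the cup is at (690,165). The force is starting to rise, so I'll keep pushing.

```bash
(python3 -m jog '[[[0,0.02,0],[0,0,0],1],[[0,0.03,0],[0,0,0],1],[[0,0.03,0],[0,0,0],1]]'; python3 -m jog '[[[0,0.02,0],[0,0,0],1],[[0,0.03,0],[0,0,0],1],[[0,0.03,0],[0,0,0],1]]') | grep -E 'pos|contact'
python3 -c "
from h import *
print(atz(load('t4'),[(206.1,199)],[140]), atz(load('t4'),[(165+350/8,180+165/8)],[85]))
s=read_state();print(s['position'],s['ee_rot'],s['contact_force'],s['wrist_torque'])"
```

```text
position: [559.6, 204.8, 95.3]
contact_force: [-0.0, -1.3, -3.3]
position: [559.3, 206.6, 95.4]
contact_force: [1.2, -5.0, -2.6]
[[561.14649247 110.25131402 140.        ]] [[561.17763512 106.81836154  85.        ]]
[559.33671483 206.62311094  95.35955052] [ 0.71631438 -0.68162401  0.10765731  0.1034037 ] [ 1.24584192 -5.00316203 -2.64490571] [-0.70304412 -0.13859611 -0.00391046]
```

```bash
(python3 -m jog '[[[0,0,-0.02],[0,0,0],1],[[0,0.02,-0.03],[0,0,0],1],[[0,0.04,-0.04],[0,0,0],1],[[0,0.05,-0.045],[0,0,0],1],[[0,0.05,-0.045],[0,0,0],1]]'; python3 -c "
from h import *
s=read_state();print(s['wrist_torque'])";  python3 -m jog '[[[0,0.02,-0.01],[0,0,0],1],[[0,0.04,-0.02],[0,0,0],1],[[0,0.04,-0.02],[0,0,0],1]]') | grep -E 'pos|contact|\['
python3 -c "
from h import *
s=read_state();print(s['wrist_torque'])"
```

```text
position: [559.3, 210.9, 91.5]
ee_rot: [0.716, -0.682, 0.108, 0.104]
contact_force: [-0.3, -7.0, 0.8]
[-1.21256298  0.05591544  0.01695959]
position: [559.1, 214.3, 89.8]
ee_rot: [0.716, -0.682, 0.108, 0.105]
contact_force: [-0.3, -8.5, 2.7]
[-1.75884611  0.11330357  0.04296296]
```

```bash
python3 -m jog '[[[0,0.005,-0.018],[0.0095,0.0005,0],1],[[0,0.012,-0.036],[0.019,0.001,0],1],[[0,0.018,-0.054],[0.0285,0.0015,0],1],[[0,0.025,-0.072],[0.038,0.002,0],1],[[0,0.032,-0.09],[0.0475,0.0025,0],1],[[0,0.038,-0.11],[0.057,0.003,0],1],[[0,0.044,-0.128],[0.0665,0.0035,0],1],[[0,0.05,-0.145],[0.076,0.004,0],1],[[0,0.05,-0.145],[0.076,0.004,0],1]]'
python3 -c "
from h import *
from scipy.spatial.transform import Rotation as R
s=read_state();print(s['contact_force'],s['wrist_torque'],R.from_quat(s['ee_rot']).as_matrix().round(4))
snap('top','t5')
b=cv2.resize(cv2.imread('pics/t5.png')[170:230,140:225],None,fx=8,fy=8,interpolation=2);cv2.imwrite('pics/c7.png',b)"
```

```text
clock: 11.45
position: [558.7, 217.6, 74.7]
ee_rot: [0.722, -0.688, 0.05, 0.051]
contact_force: [0.4, -10.3, -0.0]
gripper_width: 44.4
grasp_force: 62.7
[  0.39876948 -10.31281304  -0.04872665] [-2.87371265 -0.2273601   0.02519017] [[ 0.0479 -0.9989  0.0022]
 [-0.9885 -0.0477 -0.1433]
 [ 0.1432  0.0047 -0.9897]]
```

View pics/c7.png

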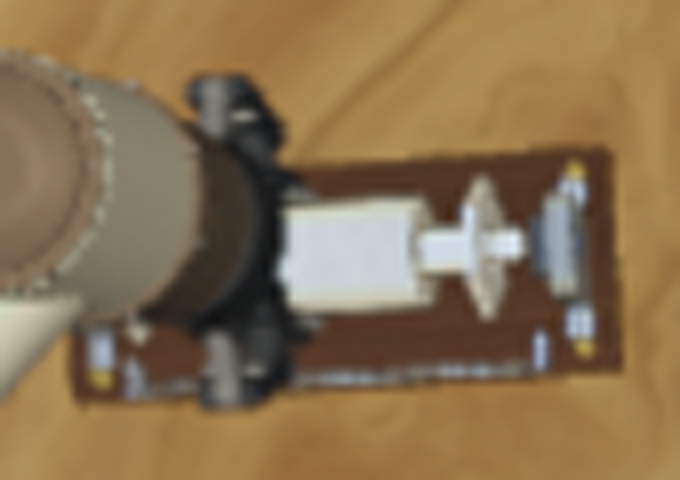

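In the top crop the plain tip is at (523,244), and the right cup's rim is at about x=530 and y≈247. The tip is just inside the rim.

```bash
python3 -c "
from h import *
f=lambda u,v:(140+u/8-.44,170+v/8-.44)
print(atz(load('t5'),[f(524,244),f(530,247),f(487,177),f(487,317),f(562,195),f(562,298)],[107,90,107,107,90,90]).round(1))
s=read_state();print(s['clock'],s['position'],s['contact_force'])"
```

```text
[[561.  117.  107. ]
 [561.4 116.2  90. ]
 [589.1 132.4 107. ]
 [530.9 132.4 107. ]
 [583.1 102.7  90. ]
 [539.9 102.9  90. ]]
11.5 [558.69495807 217.64680299  74.74044803] [  1.78810921 -12.13629873   0.69912285]
```

```bash
python3 -m jog '[[[0,0.01,0],[0,0,0],1],[[0,0.022,-0.002],[0,0,0],1],[[0,0.022,-0.002],[0,0,0],1]]'
python3 -c "
from h import *
s=read_state();print(s['position'],s['contact_force'],s['wrist_torque'])"
```

```text
clock: 11.8
position: [558.6, 219.4, 74.5]
ee_rot: [0.722, -0.688, 0.051, 0.052]
contact_force: [1.3, -13.8, 0.4]
gripper_width: 44.3
grasp_force: 62.7
[558.56840229 219.43883292  74.50808928] [  1.34449308 -13.81337959   0.35210676] [-3.29161063 -0.27690034 -0.0296058 ]
```

```bash
python3 -m jog '[[[0,0.001,-0.015],[0.0085,0.0004,0],1],[[0,0.003,-0.03],[0.017,0.0008,0],1],[[0,0.005,-0.045],[0.026,0.0013,0],1],[[0,0.006,-0.06],[0.035,0.0017,0],1],[[0,0.006,-0.06],[0.035,0.0017,0],1]]'
python3 -c "
from h import *
from scipy.spatial.transform import Rotation as R
s=read_state();print(s['position'],s['contact_force'],s['wrist_torque'],np.degrees(np.arcsin(R.from_quat(s['ee_rot']).as_matrix()[2,0])))"
```

```text
clock: 12.3
position: [558.5, 219.9, 68.0]
ee_rot: [0.723, -0.69, 0.024, 0.026]
contact_force: [1.7, -12.8, -0.8]
gripper_width: 44.3
grasp_force: 62.7
[558.49953921 219.88564377  68.02036247] [  1.65945521 -12.81731023  -0.775319  ] [-3.35308501 -0.29287371  0.02032916] 4.06052231020395
```

```bash
python3 -m jog '[[[0,0.003,-0.014],[0.0085,0.0004,0],1],[[0,0.006,-0.028],[0.017,0.0008,0],1],[[0,0.008,-0.042],[0.0255,0.0013,0],1],[[0,0.01,-0.055],[0.034,0.0017,0],1],[[0,0.01,-0.055],[0.034,0.0017,0],1]]'
python3 -c "
from h import *
from scipy.spatial.transform import Rotation as R
s=read_state();print(s['position'],s['contact_force'],s['wrist_torque'],np.degrees(np.arcsin(R.from_quat(s['ee_rot']).as_matrix()[2,0])))
snap('top','t6');snap('side','s6')
a=cv2.resize(cv2.imread('pics/t6.png')[170:230,150:225],None,fx=6,fy=6,interpolation=2)
b=cv2.resize(cv2.imread('pics/s6.png')[200:340,240:320],None,fx=4.2,fy=4.2,interpolation=2)
o=np.zeros((600,800,3),np.uint8);o[:360,:450]=a;o[:588,460:796]=b;cv2.imwrite('pics/c8.png',o)"
```

```text
clock: 12.8
position: [558.4, 220.9, 62.2]
ee_rot: [0.724, -0.69, -0.002, 0.002]
contact_force: [0.4, -14.0, -1.5]
gripper_width: 44.3
grasp_force: 62.6
[558.44883377 220.93094102  62.15741672] [  0.40118746 -14.03384941  -1.49716409] [-3.58246405 -0.323816    0.00786547] -0.03233025286424152
```

View pics/c8.png

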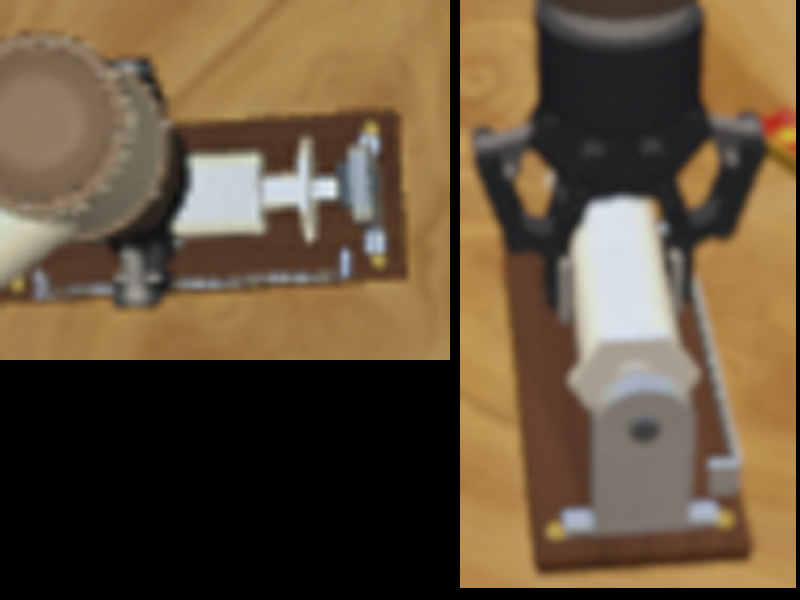

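The top crop shows the plain tip at (338,187), level and just at the right cup's mouth at about (345,187). In the side crop the roll is level behind the left cheek. I'll ease the hand back so the spring pushes it home.

```bash
(python3 -m jog '[[[0,-0.01,0],[0,0,0],1],[[0,-0.02,0],[0,0,0],1],[[0,-0.03,0],[0,0,0],1],[[0,-0.04,0],[0,0,0],1],[[0,-0.05,0],[0,0,0],1],[[0,-0.05,0],[0,0,0],1]]';python3 -m jog '[[[0,-0.01,0],[0,0,0],1],[[0,-0.02,0],[0,0,0],1],[[0,-0.03,0],[0,0,0],1],[[0,-0.04,0],[0,0,0],1],[[0,-0.05,0],[0,0,0],1],[[0,-0.05,0],[0,0,0],1]]') | grep -E 'pos|contact'
python3 -c "
from h import *
s=read_state();print(s['position'],s['contact_force'],s['wrist_torque'])"
```

```text
position: [558.7, 217.0, 62.3]
contact_force: [1.3, -11.0, -2.2]
position: [559.0, 213.0, 62.4]
contact_force: [0.5, -8.0, -2.0]
[559.01459469 212.99924116  62.40891151] [ 0.45563789 -8.0324169  -2.03252477] [-2.3217693  -0.20907421 -0.06434558]
```

```bash
python3 -m jog '[[[0,-0.01,0],[0,0,0],1],[[0,-0.02,0],[0,0,0],1],[[0,-0.03,0],[0,0,0],1],[[0,-0.04,0],[0,0,0],1],[[0,-0.05,0],[0,0,0],1],[[0,-0.06,0],[0,0,0],1],[[0,-0.07,0],[0,0,0],1],[[0,-0.08,0],[0,0,0],1],[[0,-0.08,0],[0,0,0],1]]'
python3 -c "
from h import *
s=read_state();print(s['position'],s['contact_force'],s['wrist_torque'])
snap('top','t7')
a=cv2.resize(cv2.imread('pics/t7.png')[170:230,150:225],None,fx=8,fy=8,interpolation=2)
cv2.imwrite('pics/c9.png',a)"
```

```text
clock: 15.0
position: [559.4, 207.4, 62.5]
ee_rot: [0.725, -0.689, -0.003, -0.002]
contact_force: [-2.6, 0.7, -4.0]
gripper_width: 44.3
grasp_force: 62.4
[559.40302438 207.44020861  62.49155991] [-2.62087715  0.72485626 -3.99514038] [ 0.13324137  0.71332442 -0.15088309]
```

View pics/c9.png

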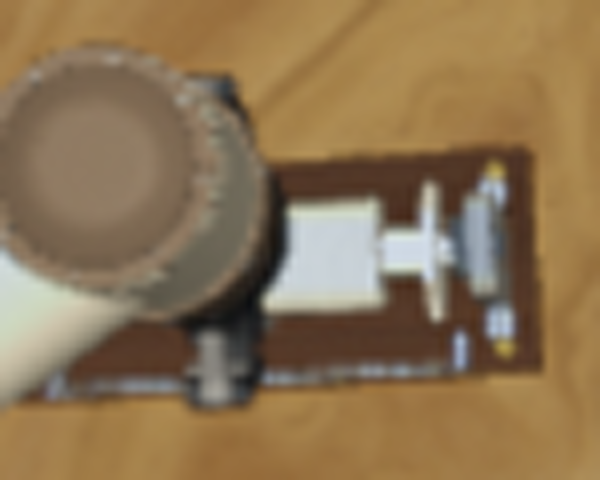

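The top crop shows the plain stub seated in the right cup, with the disc at (433,250) close to the rim at about (455,250). The hand is unloaded along y, so I'll open and lift.

```bash
python3 -m jog '[[[0,0,0],[0,0,0],0],[[0,0,0],[0,0,0],-1],[[0,0,0],[0,0,0],-1],[[0,0,0],[0,0,0],-1],[[0,0,0],[0,0,0],-1],[[0,0,0],[0,0,0],-1],[[0,0,0],[0,0,0],-1],[[0,0,0],[0,0,0],-1],[[0,0,0.1],[0,0,0],-1],[[0,0,0.3],[0,0,0],-1],[[0,0,0.6],[0,0,0],-1],[[0,0,1],[0,0,0],-1],[[0,0,1],[0,0,0],-1]]' && python3 -m jog '[[[0,-0.4,0.3],[0,0,0],-1],[[0,-0.8,0.5],[0,0,0],-1],[[0,-1,0.5],[0,0,0],-1],[[0,-1,0.5],[0,0,0],-1]]' && python3 -m jog '[[[-0.4,-0.4,0],[0,0,0],-1],[[-0.8,-0.8,0],[0,0,0],-1],[[-0.8,-1,0],[0,0,0],-1],[[-0.8,-1,0],[0,0,0],-1],[[-0.8,-1,0],[0,0,0],-1]]'
python3 -c "
from h import *
snap('top','t8');snap('side','s8')
a=cv2.resize(cv2.imread('pics/t8.png')[170:230,140:225],None,fx=5,fy=5,interpolation=2)
b=cv2.resize(cv2.imread('pics/s8.png')[200:340,240:320],None,fx=4.2,fy=4.2,interpolation=2)
o=np.zeros((600,800,3),np.uint8);o[:300,:425]=a;o[:588,460:796]=b;cv2.imwrite('pics/c10.png',o)"
```

```text
clock: 16.35
position: [563.2, 209.0, 169.9]
ee_rot: [0.725, -0.689, -0.0, -0.008]
contact_force: [0.8, 1.0, 0.5]
gripper_width: 85.6
grasp_force: 0.0
clock: 16.75
position: [559.6, 105.2, 214.1]
ee_rot: [0.724, -0.69, -0.002, -0.003]
contact_force: [0.2, 0.8, -0.3]
gripper_width: 85.4
grasp_force: 0.0
clock: 17.25
position: [479.7, 7.5, 212.9]
ee_rot: [0.725, -0.689, -0.002, -0.002]
contact_force: [0.0, 0.3, 0.2]
gripper_width: 85.4
grasp_force: 0.0
```

View pics/c10.png

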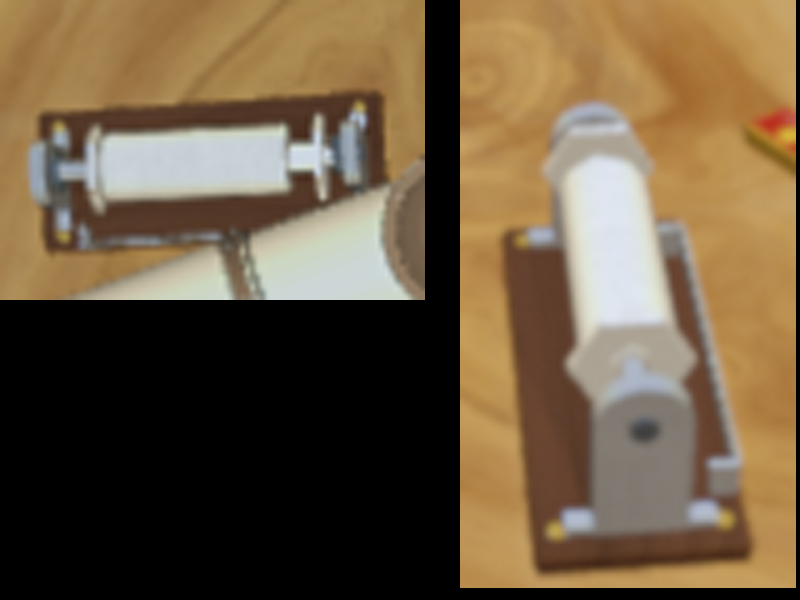

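The roll hangs level with both ends in the cups: the plunger is in at about (65,168) and the stub at about (335,155) in the top crop. The hand is clear.

```bash
python3 -m jog '[[[0,0,0],[0,0,0],-1],[[0,0,0],[0,0,0],-1],[[0,0,0],[0,0,0],-1],[[0,0,0],[0,0,0],-1],[[0,0,0],[0,0,0],-1]]' >/dev/null; python3 -c "
from bench import job_done
print(job_done())"
```

```text
the job is handed in; nothing more can be done
None
```

I put the roll in the holder and handed the job in at about 18 s; the last pictures show it hanging level with an end in each cup and the arm clear, but no verdict came back.

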